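# Stack the notions totes

## Robot

A 6-joint arm with a two-finger parallel gripper is mounted at the origin on a cart in front of the work surface, level with it; the furniture and walls round the work are solid. World frame = base frame: x ahead of the robot, y to its left, z up, the work surface at z = 0. Lengths are in m, angles in degrees, forces in N, time in s.
With the tool pointing down it reaches from about 0.325 to 0.85 m from the base axis. Payload 15.5 kg.
Tool frame: the origin (TCP) lies midway between the tips of the shut fingers; the grasp point (between the pads) lies 19 mm behind it; z points along the fingers, y is the line along which they close (so a half turn about z gives the same grasp; the last joint's range is limited). The gripper opens to 91 mm and grips with 3 to 60 N. Pads are 32 mm wide; open, the fingers measure 118 mm over their backs; the gripper's body (76 mm by 178 mm) begins 60 mm behind the grasp point.
Start: joints at [-73.654, 28.281, 77.091, -0, 74.628, -5.472], TCP at [0.232, -0.58, 0.214] pointing down, gripper open.
Joint ranges: [-166.48, 166.48], [-47.26, 123.95], [12.59, 153.08], [-70.14, 250.14], [6.76, 159.57], [-176.63, 176.63]. Speed limits (degrees/s): [108.29, 108.29, 147.25, 172.46, 172.46, 172.46].

## Interface

Orientations are given as a 3x3 rotation matrix whose columns are the frame's x, y, z axes.
In Python, from bench import ctrl gives the robot as it stands. The module is installed in compiled form; this text tells all that it offers. Calls block until the motion is done:
- ctrl.goto(position, orientation): joint-space move of the TCP to a pose.
- ctrl.move_l(position, vel=0.15, ori=None, contact_N=None): straight line of the TCP; ori=None keeps the orientation; vel is the mean speed in m/s. With contact_N (N) it stops when the force on the tool has changed by that much, and returns True; else False.
- ctrl.movej(angles): joint-space move.
- ctrl.command_gripper(opening): opening from 0.0 (shut) to 1.0 (fully open); the grip force is fixed at half the most; returns when the fingers have stopped.
- ctrl.sleep(seconds).
- ctrl.ik(position, orientation): joint angles nearest the present ones, or None.
- ctrl.read_camera(name): name is "scene" or "top"; returns the picture (400x640x3 uint8, blue, green, red); there is no depth.
- ctrl.camera_params(name): a dict with "fx", "fy", "cx", "cy" (pixels), "pose" (4x4, takes a point from camera to world coordinates). Camera axes: x right, y up, looking along -z (the intrinsics and any distortion apply to the point x, -y, -z); pixel columns grow to the right and rows downward; lengths in m; the calibration is good to about 2 mm. A picture is of the moment at which its call begins. camera_params takes no time and is no camera call.
A pose or a line that the arm cannot do raises ctrl.MotionError and nothing moves.
- ctrl.sign_off(): hands the job in; it is judged then, once.
Readings, each from a call of its own:
- ctrl.current_t(): time.
- ctrl.current_q(): joint angles.
- ctrl.current_dq(): joint speeds.
- ctrl.current_effort(): joint torques, N m.
- ctrl.current_tool_pos(): TCP position.
- ctrl.current_eef_rot(): TCP orientation.
- ctrl.current_contact_force(): force on the tool from outside, world axes, zero at the start.
- ctrl.current_wrist_torque(): the same for the moment, N m.
- ctrl.current_grip_width(): opening from 0.0 (shut) to 1.0 (fully open).
- ctrl.current_grasp_force(): force on a finger pad.
Only numpy, scipy, OpenCV 4.12 (cv2) and the standard library are available. Lean on these libraries where they do the work, as an engineer would, in place of code of your own. Each camera call takes 0.05 s, during which the arm holds its last target. There are 200 camera calls.

## Task

Put the thread spool that stands nearby, on the clear front part of the counter, into the small grey tote that stands on the counter. Then take the second tote off the sloping rack and stack it on the first, turned end for end against it (card windows at opposite ends), so that it stands level with its feet on the lower rim instead of nesting down onto the spool; finally put the nearby rubber stamp into the upper tote. Leave the lower tote standing on the counter and everything else where it is.

Things in the scene. Friction and masses are not known exactly. Their poses are not given: they have to be found in the camera images.
- lower_tote_mid (a point): lower tote: open grey plastic tote standing on the counter, 130 long (own x) x 66 wide (own y) x 70 high; point on its centre line half-way up, z out of its mouth. Rim: upright 12 mm deep flange, 6 mm wide, 66 across. Walls 3 mm, tapering to 108x44 at the foot. Inside 118x54 at the mouth, 100x38 at the floor, which is 4 mm thick. 0.22 kg give or take, loose, empty
- upper_tote_mid (a point): upper tote: same shape and size as the lower one, point likewise. At the start it lies on the rack: z leans 30 degrees from vertical, downhill, towards the robot; long side level across the slope, +x (card) end to the robot's left. Lift it off along its own z
- lower_tote_card (a point): top of the lower tote's rim at its +x end, which has a white card window. Each long rim has two notches (20 mm wide, 26 deep) at x = -18 and +46 mm of the tote. A tote set in with its card at this same end drops its feet into them and nests; with its card at the other end its feet stand on solid rim
- upper_tote_card (a point): top of the upper tote's rim at its +x (card) end. Each long wall has two feet, 12 mm wide, out as far as the rim, at x = -18 and +46 mm of the tote, their undersides 12 mm above its underside. Stacked, its underside is 58 mm above the lower one's, reaching 12 mm into its mouth, with about 3.5 mm of play all round
- rack: fixed aluminium rack on the counter, origin on the counter under its middle; 140 mm wide along its y, about 100 mm deep; a board sloping 30 degrees, rising along +x, its surface 52 mm above the counter under the tote's middle; 8 mm high lips at the downhill edge and both ends keep the tote in place, uphill side open
- spool_mid (a point): spool of thread standing upright on the front part of the counter (others farther back are not meant), 29 mm diameter, 46 mm tall, 22 g; this point at its centre, 23 mm above its underside; loose
- stamp_mid (a point): rubber stamp on the front part of the counter (the one by the screen is not meant): base 24 mm (own x) x 52 mm (own y) x 20 mm high, above it an upright wooden knob about 24 mm thick up to 69 mm; this point at its centre, 34.5 mm above its underside; loose
- eraser: bystander: eraser lying, 50x23x12, origin under its centre; stands between the totes
- clip: bystander: black bulldog clip, 24x40x39, origin under its centre
- chalk: bystander: flat tailor chalk, 34x52x8, origin under its centre
- tape_measure: bystander: pocket tape measure, 74x33x62, origin under its centre
- button_tin: bystander: round tin of buttons, 72 across, 33 tall, origin under its centre
- marker: bystander: marker lying, 139 long (own x), 18 thick, origin under its centre
There are look-alikes about, which are no part of the job. There is more than one size of the part that bears spool_mid; the job needs the smallest.

How it is judged (in metres and radians):
On the way, in this order (a step that is already met when the one before it is completed fails the run):
1. the spool is in the lower tote (x of spool_mid in the frame of lower_tote_mid between -0.05 and 0.05 m and y of spool_mid in the frame of lower_tote_mid between -0.026 and 0.026 m and z of spool_mid in the frame of lower_tote_mid between -0.035 and 0.006 m), for 0.2 s.
2. the second tote stands level on the lower one, feet on its rim (z of upper_tote_mid in the frame of lower_tote_mid between 0.055 and 0.0615 m and horizontal distance between upper_tote_mid and lower_tote_mid below 0.009 m and angle between the x axis of upper_tote_mid and the x axis of lower_tote_mid, either way round below 0.1 rad and x of upper_tote_card in the frame of lower_tote_mid below -0.05 m and angle between upper_tote_mid's own z axis and vertical below 0.06 rad and angle between lower_tote_mid's own z axis and vertical below 0.05 rad), for 0.2 s.
At the end, for the whole second after the job is handed in: Upper tote's feet on the lower one's rim: centre 55 to 61.5 mm above the lower centre, within 9 mm sideways, parallel within 0.1 rad, level within 0.06 rad (lower one 0.05, on the counter); spool inside the lower tote, stamp inside the upper one, standing or lying on the floor (all of step 1 and all of step 2 and x of stamp_mid in the frame of upper_tote_mid between -0.05 and 0.05 m and y of stamp_mid in the frame of upper_tote_mid between -0.026 and 0.026 m and z of stamp_mid in the frame of upper_tote_mid between -0.035 and 0.015 m and height (world z) of lower_tote_mid below 0.045 m); the robot touches nothing.
It fails at once if a bystander (eraser, clip, chalk, tape measure, button tin or marker) is shifted more than 30 mm (distance of any of eraser, clip, chalk, tape_measure, button_tin, marker from where it was at the start of the episode above 0.03 m).
It also fails if it takes over 72 s, if anything falls off the work surface, if the arm or the gripper's body presses on something with over 40 N, if the wrist force passes 120 N, or if a joint passes its speed limit or range.

## Working session

There is one attempt and no reset: what is moved stays moved. The work goes in short steps, each a Python script; the robot and the scene stay as the last script left them, time stands still between calls to the robot, and variables do not carry over. Pictures are saved under pics/ and viewed, at most 12 in all, crops included, and the job is handed in when it is done.

```bash
mkdir -p pics; python3 - <<'E'
from bench import ctrl
import cv2,numpy as np
np.set_printoptions(precision=4,suppress=True)
for n in("scene","top"):
    cv2.imwrite(f"pics/{n}0.png",ctrl.read_camera(n)); p=ctrl.camera_params(n); print(n,p)
E
```

```text
scene {'fx': 379.4984548555447, 'fy': 379.4984548555447, 'cx': 317.32457652219995, 'cy': 203.76018030882904, 'pose': array([[-0.7636,  0.4639, -0.4491,  0.0897],
       [-0.6457, -0.548 ,  0.5318,  0.5876],
       [ 0.0006,  0.696 ,  0.718 ,  0.8384],
       [ 0.    ,  0.    ,  0.    ,  1.    ]])}
top {'fx': 475.93421666600125, 'fy': 475.93421666600125, 'cx': 328.18639269516575, 'cy': 203.1818558343932, 'pose': array([[ 0.0202,  0.9928, -0.1184,  0.4216],
       [-0.9998,  0.0206,  0.0014,  0.0315],
       [ 0.0039,  0.1184,  0.993 ,  1.4048],
       [ 0.    ,  0.    ,  0.    ,  1.    ]])}
```

View pics/scene0.png

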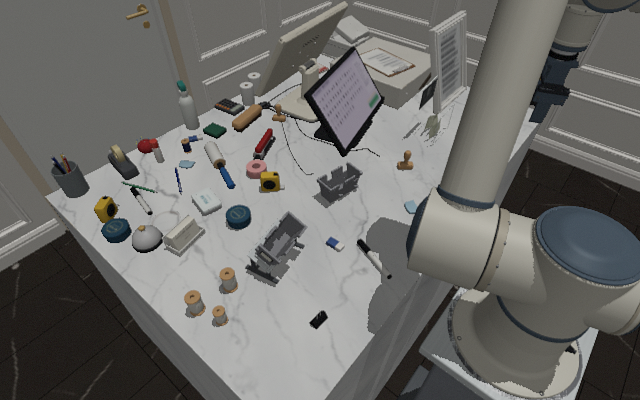

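View pics/top0.png

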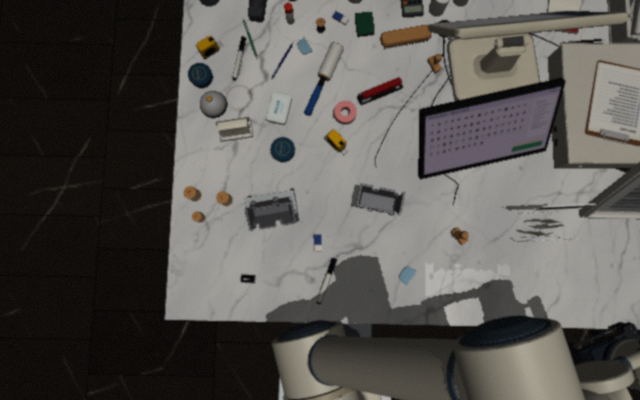

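Both views show the same layout.
- Spool candidates: scene (194,303), (229,280) and (219,315), which are top (192,193), (224,198) and (198,216). There are also far-off ones at scene (247,95) and (185,145). The smallest is at scene (219,315), top (198,216).
- Stamp candidates: scene (405,160) / top (459,235) is the front one. Scene (280,112) / top (435,63) is by the screen and not meant.
- Totes: the lower one is at scene (338,183), top (377,198). The upper one is on the rack at scene (278,245), top (272,208).

I'll check these in a close crop.

```bash
python3 - <<'E'
import cv2,numpy as np
s=cv2.imread("pics/scene0.png");t=cv2.imread("pics/top0.png")
def c(i,u,v,w,h,W,H): return cv2.resize(i[v:v+h,u:u+w],(W,H),interpolation=cv2.INTER_CUBIC)
a=np.hstack([c(s,175,200,140,130,400,371),c(s,310,140,125,90,400,288)[:288] if 0 else cv2.copyMakeBorder(c(s,310,140,125,90,400,288),0,83,0,0,cv2.BORDER_CONSTANT)])
b=c(t,180,175,300,80,800,213)
cv2.imwrite("pics/crop1.png",np.vstack([a,b]))
E
```

```text
(no output)
```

View pics/crop1.png

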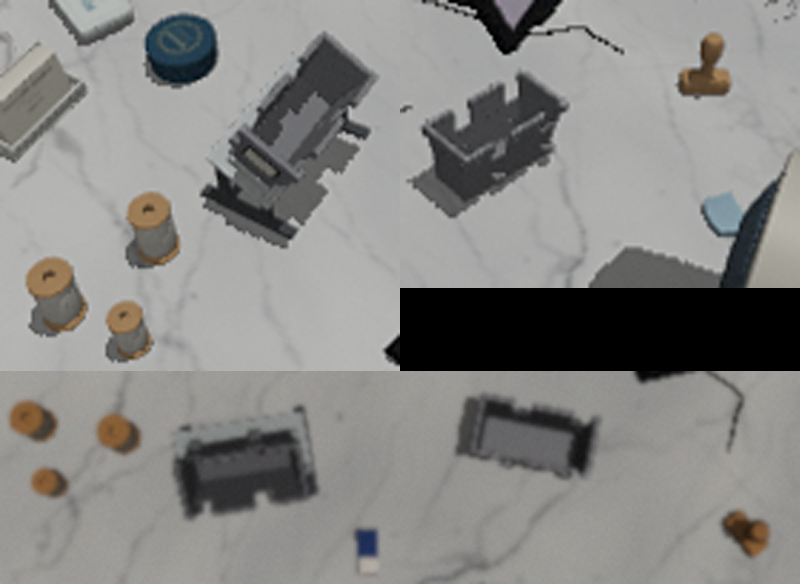

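The crop confirms the choices. The smallest spool is at scene (219,315), the front stamp is at (405,160), and the rack tote's card is at its near-left end. The lower tote's notch close to an end is at its right end, so its +x points towards -y. Next I'll measure.

```bash
cat >h.py <<'E'
from bench import ctrl
import cv2,numpy as np
np.set_printoptions(precision=4,suppress=True)
P={n:ctrl.camera_params(n) for n in("scene","top")}
def ray(n,u,v):
    p=P[n];d=p["pose"][:3,:3]@np.array([(u-p["cx"])/p["fx"],-(v-p["cy"])/p["fy"],-1]);return p["pose"][:3,3],d/np.linalg.norm(d)
def onz(n,u,v,z):
    o,d=ray(n,u,v);return (o+d*(z-o[2])/d[2])
def tri(a,b):
    A=np.zeros((3,3));B=np.zeros(3)
    for n,(u,v) in(("scene",a),("top",b)):
        o,d=ray(n,u,v);M=np.eye(3)-np.outer(d,d);A+=M;B+=M@o
    return np.linalg.solve(A,B)
def crop(im,u,v,w,h,k,st=10):
    c=cv2.resize(im[v:v+h,u:u+w],None,fx=k,fy=k,interpolation=cv2.INTER_CUBIC)
    c=cv2.convertScaleAbs(c,alpha=1.5)
    for x in range(-(-u//st)*st,u+w,st):
        cv2.line(c,(int((x-u+.5)*k),0),(int((x-u+.5)*k),6),(0,0,255),1);cv2.putText(c,str(x),(int((x-u+.5)*k)-8,16),0,.33,(0,0,255))
    for y in range(-(-v//st)*st,v+h,st):
        cv2.line(c,(0,int((y-v+.5)*k)),(6,int((y-v+.5)*k)),(0,0,255),1);cv2.putText(c,str(y),(7,int((y-v+.5)*k)+4),0,.33,(0,0,255))
    return c
def rot(zt,yt):
    z=np.array(zt,float);z/=np.linalg.norm(z);y=np.array(yt,float);y-=z*(y@z);y/=np.linalg.norm(y);return np.column_stack([np.cross(y,z),y,z])
E
python3 - <<'E'
from h import *
s=cv2.imread("pics/scene0.png");t=cv2.imread("pics/top0.png")
cv2.imwrite("pics/crop2.png",np.vstack([np.hstack([crop(s,307,158,66,50,6),crop(s,225,207,100,75,4)]),np.hstack([crop(t,345,174,66,50,6),crop(t,224,170,100,75,4)])]))
def blobs(im,u,v,w,h,name):
    hsv=cv2.cvtColor(im[v:v+h,u:u+w],cv2.COLOR_BGR2HSV);m=cv2.inRange(hsv,(5,90,60),(22,255,255))
    n,l,st,c=cv2.connectedComponentsWithStats(m)
    for i in range(1,n):
        if st[i,4]>5:
            pts=np.argwhere(l==i)[:,::-1].astype(np.float32)
            print(name,c[i]+[u,v],st[i]+[u,v,0,0,0],cv2.minAreaRect(pts)[1:], onz(name,*(c[i]+[u,v]),.046))
blobs(s,205,300,30,30,"scene");blobs(t,185,205,25,22,"top")
blobs(s,390,145,30,30,"scene");blobs(t,445,222,30,25,"top")
E
```

```text
scene [217.9596 310.9091] [213 306  11  11  99] ((10.0, 10.0), 90.0) [0.5384 0.4074 0.046 ]
scene [222.7143 322.5714] [216 318  12   8  21] ((4.613531112670898, 11.70469856262207), 70.01689910888672) [0.508 0.419 0.046]
top [196.56   216.1333] [192 212  10   9  75] ((8.0, 9.0), 90.0) [0.5385 0.4056 0.046 ]
scene [405.4    161.7161] [398 151  15  18 155] ((17.0, 14.0), 90.0) [ 0.4894 -0.3304  0.046 ]
top [455.4    230.9714] [452 228   8   7  35] ((5.656853675842285, 7.071067810058594), 45.0) [ 0.5112 -0.3356  0.046 ]
top [463.2143 237.5   ] [458 232  10  12  84] ((11.0, 9.0), 90.0) [ 0.493  -0.3577  0.046 ]
```

View pics/crop2.png

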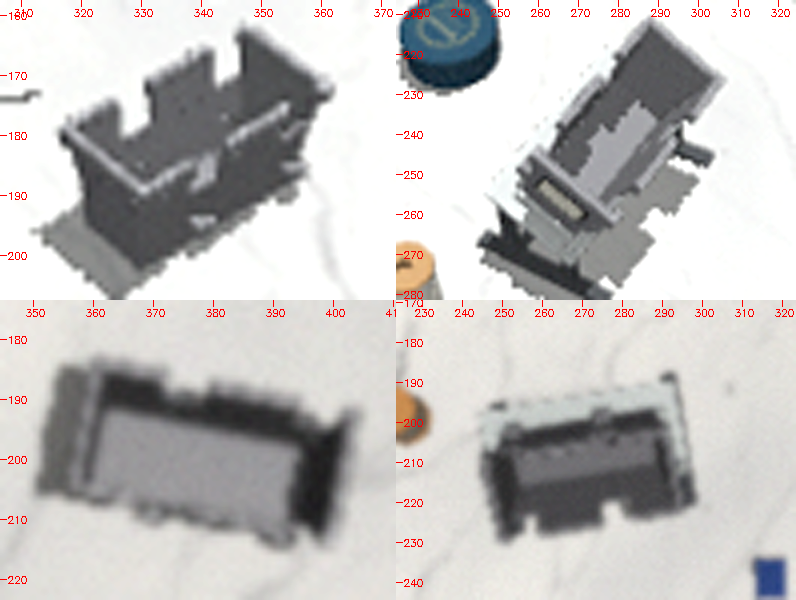

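The lower tote's rim corners in the scene view are about (316.5,179.5), (330,189.5), (346.8,162) and (362,172.5). Its notches near the right end confirm which end is +x. The upper tote's card is at (265.5,256). Its downhill rim corners are at scene (280,261.5) and (306.8,226.5), which are top (249.5,229.5) and (298.3,220.8). Now the stamp close up, and the numbers.

```bash
python3 - <<'E'
from h import *
s=cv2.imread("pics/scene0.png");t=cv2.imread("pics/top0.png")
cv2.imwrite("pics/crop3.png",np.hstack([crop(s,390,142,33,33,12,5),crop(t,443,218,33,33,12,5)]))
S=[(316.5,179.5),(330,189.5),(346.8,162),(362,172.5)];T=[(357,205.7),(359.5,183.5)][::-1]
T=[(359.5,183.5),(357,205.7),(404.5,191.5),(398.7,214.3)]
for nm,L in(("scene",S),("top",T)):
    c=np.array([onz(nm,*p,.07) for p in L]);print(nm,c[:,:2].tolist(),c.mean(0))
    for i,j in((0,1),(2,3),(0,2),(1,3)): d=c[j]-c[i];print(i,j,np.hypot(*d[:2]),np.degrees(np.arctan2(d[1],d[0])))
print("upper downhill corners",tri((280,261.5),(249.5,229.5)),tri((306.8,226.5),(298.3,220.8)))
E
```

```text
scene [[0.6377357668085867, -0.05744403133679232], [0.5794757491092781, -0.049836997122302384], [0.6177953440863228, -0.1818160506133547], [0.5519129866012832, -0.1718602674515366]] [ 0.5967 -0.1152  0.07  ]
0 1 0.058754545627246295 172.56095145782444
2 3 0.06663034328406008 171.40679051999842
0 2 0.12596038915973617 -99.10864734161169
1 3 0.12509749949105098 -102.72843051013577
top [[0.6388952172082272, -0.05814111066247638], [0.5753136860727693, -0.0518718856488719], [0.6186073230270375, -0.18599043679658997], [0.5533519996056345, -0.1697182595242067]] [ 0.5965 -0.1164  0.07  ]
0 1 0.06388986057114539 174.36876092353577
2 3 0.06725355743762382 165.99818322391272
0 2 0.12944902024833596 -99.01685274342442
1 3 0.11987528314062879 -100.55646645053125
upper downhill corners [0.4987 0.2429 0.0983] [0.5277 0.1115 0.0864]
```

View pics/crop3.png

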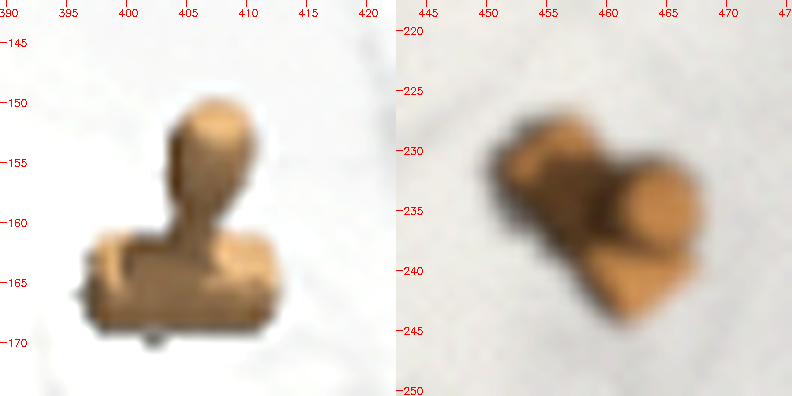

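The stamp's base long axis in the top view runs from about (454,229) to (465,243), with the knob top at (464.5,235). In the scene view the knob is at (407,152.5). Next: compute poses and pick the spool.

```bash
cat >>h.py <<'E'
def u(a,z=0): a=np.radians(a);return np.array([np.cos(a),np.sin(a),z])
LT=np.array([.5967,-.1158]); LA=-101.   # lower tote centre, x-axis yaw
DOWN=[0,0,-1]
E
python3 - <<'E'
from h import *
for z,pts in((.129,[(258,244),(288.5,212)]),(.096,[(280,261.5),(306.8,226.5)])):
    c=[onz("scene",*p,z) for p in pts];print(c);d=c[0]-c[1];print(np.linalg.norm(d),np.degrees(np.arctan2(d[1],d[0])))
c=[onz("top",*p,.096) for p in[(249.5,229.5),(298.3,220.8)]];d=c[0]-c[1];print("top",c,np.degrees(np.arctan2(d[1],d[0])))
print("knob",tri((407.3,152.5),(464.5,235)),"base",onz("top",459.5,236,.02),onz("top",465,243,.02)-onz("top",454,229,.02))
R=rot(DOWN,u(LA)); R2=rot(DOWN,-u(LA))
q0=ctrl.current_q()
for r in(R,R2):print(ctrl.ik([.5384,.4065,.015],r),ctrl.ik([*LT,.023],r))
E
```

```text
[array([0.5548, 0.2537, 0.129 ]), array([0.5706, 0.132 , 0.129 ])]
0.12268686347823918 97.37101535253825
[array([0.4983, 0.2408, 0.096 ]), array([0.522 , 0.1176, 0.096 ])]
0.1255197615874287 100.8710126439249
top [array([0.5003, 0.2445, 0.096 ]), array([0.5271, 0.111 , 0.096 ])] 101.3274827620776
knob [ 0.5    -0.3562  0.063 ] base [ 0.4985 -0.3544  0.02  ] [-0.0401 -0.0315  0.    ]
[ 31.9849  44.6999  79.4013  -0.      55.8987 132.9849] [-16.6098  40.2021  89.6288  -0.      50.1691  84.3902]
[ 31.9849  44.6999  79.4013  -0.      55.8987 -47.0151] [-16.6098  40.2021  89.6288  -0.      50.1691 -95.6098]
```

```bash
python3 - <<'E'
from h import *
R=rot(DOWN,-u(LA)); sp=np.array([.5385,.4066])
ctrl.goto([.45,.05,.34],R);print(ctrl.current_t())
ctrl.command_gripper(.75)
ctrl.goto([*sp,.12],R)
ctrl.move_l([*sp,.016],vel=.12);print(ctrl.current_t())
ctrl.command_gripper(0.0)
print("grip",ctrl.current_grip_width()*91,ctrl.current_grasp_force())
ctrl.move_l([*sp,.16],vel=.2)
ctrl.goto([*LT,.16],R)
print(ctrl.current_t(),ctrl.current_grip_width()*91,ctrl.current_grasp_force(),ctrl.current_tool_pos())
s=ctrl.read_camera("scene");t=ctrl.read_camera("top")
cv2.imwrite("pics/s1.png",s);cv2.imwrite("pics/t1.png",t)
cv2.imwrite("pics/crop4.png",np.hstack([crop(s,290,110,80,110,5),crop(t,335,150,80,110,5)]))
E
```

```text
2.5083
5.6417
grip 27.243158428409767 30.000154719455168
9.125 27.514096364137828 29.999797783093527 [ 0.597  -0.1148  0.16  ]
```

View pics/crop4.png

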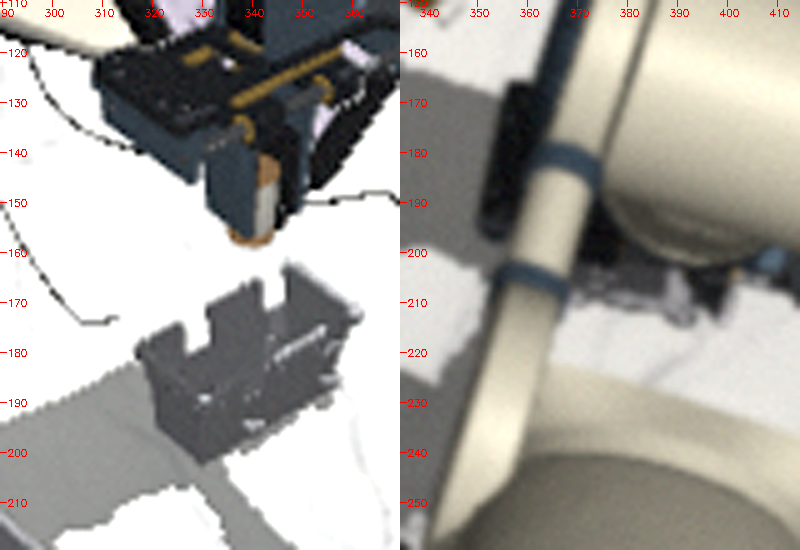

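The scene view shows the spool held upright at (340,152), directly above the tote, whose mouth is at about (338,178). I'll lower it in and release, then square the lower tote to the gripper with a light squeeze.

```bash
python3 - <<'E'
from h import *
R=rot(DOWN,-u(LA))
print(ctrl.move_l([*LT,.024],vel=.12,contact_N=8),ctrl.current_tool_pos())
ctrl.command_gripper(.5)
ctrl.move_l([*LT,.14],vel=.2);print(ctrl.current_t())
p=np.array([*LT,0])+.014*u(LA)
Rg=min((rot(DOWN,k*u(LA+90)) for k in(1,-1)),key=lambda r:abs(ctrl.ik([*p[:2],.14],r)[5]));print(Rg[:,1])
ctrl.goto([*p[:2],.14],Rg)
ctrl.command_gripper(1.0)
print(ctrl.move_l([*p[:2],.045],vel=.12,contact_N=8))
ctrl.command_gripper(0.0)
ctrl.sleep(.2)
print(ctrl.current_grip_width()*91,ctrl.current_tool_pos(),ctrl.current_eef_rot()[:,1])
ctrl.command_gripper(1.0)
ctrl.move_l([*p[:2],.2],vel=.2);print(ctrl.current_t())
# on to the rack tote
A=100.5;d=-u(A-90);z=np.array([*(.5*d[:2]),.866]);c=np.array([.538,.184,.1125])+.014*u(A)
Rt=[rot(-z,k*np.cross(z,u(A))) for k in(1,-1)]
for r in Rt: print(ctrl.ik(c-.025*z,r),ctrl.ik(c+.1*z,r))
ctrl.goto([.42,.1,.34],Rg);print(ctrl.current_t())
s=ctrl.read_camera("scene");t=ctrl.read_camera("top")
cv2.imwrite("pics/s2.png",s);cv2.imwrite("pics/t2.png",t)
cv2.imwrite("pics/crop5.png",np.vstack([np.hstack([crop(s,307,158,66,50,6),crop(s,225,207,100,75,4)]),np.hstack([crop(t,345,174,66,50,6),crop(t,224,170,100,75,4)])]))
E
```

```text
False [ 0.5972 -0.1159  0.0247]
11.725
[ 0.9816 -0.1908  0.    ]
False
65.96580933126505 [ 0.5944 -0.1296  0.0454] [ 0.9816 -0.1908  0.0008]
17.1333
None [  16.7667   11.9706  117.6399   -8.8562   20.764  -166.2783]
None [ 16.7667  11.9706 117.6399  -8.8562  20.764   13.7217]
18.35
```

View pics/crop5.png

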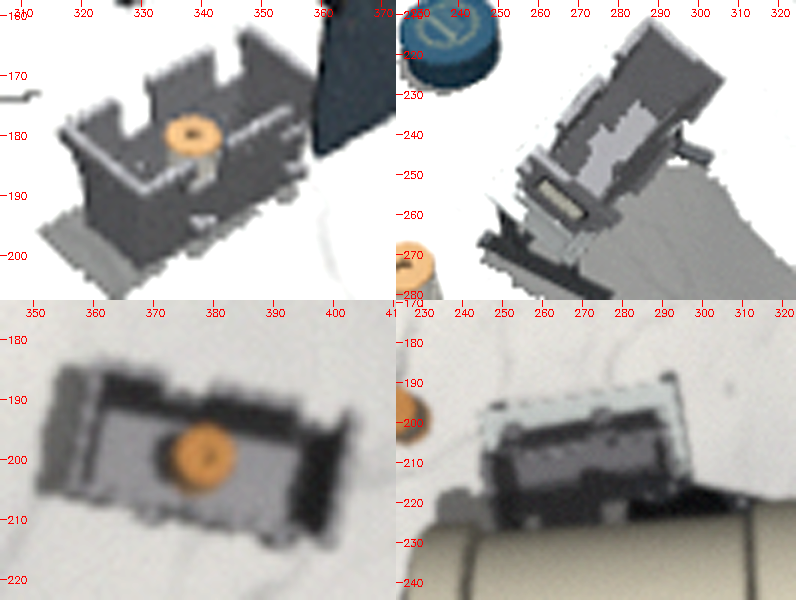

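The spool now stands inside the lower tote at scene (339,181) and top (378,200), and the tote hasn't moved noticeably. The straight 30° grasp on the rack tote is out of reach because of the q5 limit. I'll roll the tool about its closing axis, which keeps the pads flat on the flange.

```bash
cat >>h.py <<'E'
LT=np.array([.5971,-.1159])
A=100.5
def upper(A=A):
    d=-u(A-90);z=np.array([*(.5*d[:2]),np.sqrt(.75)]);x=u(A);return x,np.cross(z,x),z
UC=np.array([.538,.184,.1125])  # rim top centre
def tool(x,y,z,b,k):  # tool rolled b deg about closing axis y
    b=np.radians(b);return rot(-np.cos(b)*z+np.sin(b)*x,k*y)
E
python3 - <<'E'
from h import *
x,y,z=upper()
for off in(.014,):
  for b in(-25,-20,-15,-10,10,15,20,25):
    R=tool(x,y,z,b,-1);g=UC+off*x-.006*z
    tl=tool(u(LA+180),np.cross([0,0,1],u(LA+180)),np.array([0,0,1.]),b,-1)
    gl=np.array([*LT,.122])+off*u(LA+180)
    print(b,*[ctrl.ik(g+h*z+.019*R[:,2],R) for h in(0,.02,.05,.09)],"place",ctrl.ik(gl+.019*tl[:,2],tl),sep="\n ")
E
```

```text
-25
 [ 33.1965  34.597  108.7082 -64.8998  38.5819  82.9533]
 [ 33.6719  32.3079 109.2969 -62.8007  39.5915  80.7348]
 [ 34.4202  28.8386 109.9637 -59.6171  41.3617  77.3066]
 [ 35.4891  24.1781 110.4395 -55.4483  44.2285  72.689 ]
 place
 [ -2.1364  37.524   84.8765 -27.5597  64.4912  22.43  ]
-20
 [ 30.358   32.79   110.8549 -65.4262  31.9526  81.2874]
 [ 30.7934  30.4276 111.3926 -62.6822  32.9883  78.446 ]
 [ 31.481   26.8447 111.9758 -58.5837  34.8432  74.1463]
 [ 32.468   22.0304 112.3273 -53.357   37.9061  68.5496]
 place
 [ -4.5925  36.3031  85.3357 -22.5124  62.585   17.619 ]
-15
 [ 27.1615  31.2534 112.7859 -65.4164  25.1472  78.8061]
 [ 27.543   28.8178 113.2838 -61.7146  26.2156  75.0373]
 [ 28.1474  25.1205 113.8004 -56.3241  28.1846  69.503 ]
 [ 29.0192  20.1496 114.0504 -49.7394  31.508   62.6467]
 place
 [ -7.1638  35.3227  85.7202 -17.1558  61.1007  12.4565]
-10
 [ 23.6335  30.0304 114.4701 -64.0098  18.2162  74.6629]
 [ 23.9461  27.5251 114.9404 -58.7662  19.3553  69.3904]
 [ 24.4431  23.7174 115.4092 -51.5062  21.5259  62.0562]
 [ 25.1632  18.593  115.5837 -43.3187
[... 563 characters left out ...]
  17.4334 119.5948  52.6549  23.9309 -57.3373]
 place
 [-23.3531  35.0603  86.3197  16.501   62.8902 -20.4628]
20
 [ -0.2922  30.8968 117.9007  79.1043  25.5775 -88.2678]
 [ -0.564   28.2563 118.5012  74.8433  26.1789 -83.788 ]
 [ -0.9983  24.2035 119.1547  68.2642  27.4928 -76.8162]
 [ -1.6336  18.672  119.5497  59.6855  30.1153 -67.5955]
 place
 [-25.8811  35.9638  86.1271  21.4158  64.8614 -25.2493]
25
 [ -3.8043  32.4051 117.2349  78.3082  32.1763 -90.7841]
 [ -4.156   29.8066 117.9036  75.1235  32.7979 -87.3651]
 [ -4.7171  25.8129 118.6643  70.1231  34.0635 -81.9332]
 [ -5.5354  20.3473 119.2094  63.3602  36.4738 -74.4458]
 place
 [-28.2847  37.1158  85.853   25.9638  67.1793 -29.6445]
```

```bash
cat >>h.py <<'E'
B=13.;OFF=.014
def place_pose(dx=0,dy=0,h=0,a=LA+180):   # level upper tote, centre offset (dx,dy) in its own axes, h above seated
    x=u(a);z=np.array([0,0,1.]);y=np.cross(z,x);R=tool(x,y,z,B,-1)
    return np.array([*LT,.128-.006+h])+(OFF+dx)*x+dy*y+.019*R[:,2],R
E
python3 - <<'E'
from h import *
x,y,z=upper();R=tool(x,y,z,B,-1);g=UC+OFF*x-.006*z+.019*R[:,2]
ctrl.goto(g+.09*z,R);print(ctrl.current_t())
print(ctrl.move_l(g,vel=.07,contact_N=8),ctrl.current_contact_force())
ctrl.command_gripper(0.0)
print("w",ctrl.current_grip_width()*91,ctrl.current_grasp_force(),ctrl.current_contact_force(),ctrl.current_tool_pos()-g,ctrl.current_t())
g1=ctrl.current_tool_pos()
ctrl.move_l(g1+.1*z,vel=.07)
print("w",ctrl.current_grip_width()*91,ctrl.current_contact_force(),ctrl.current_t())
p,Rp=place_pose(h=.06)
ctrl.goto(p,Rp);ctrl.sleep(.3)
print(ctrl.current_tool_pos()-p,ctrl.current_t(),ctrl.current_grip_width()*91)
s=ctrl.read_camera("scene");t=ctrl.read_camera("top")
cv2.imwrite("pics/s3.png",s);cv2.imwrite("pics/t3.png",t)
cv2.imwrite("pics/crop6.png",np.hstack([crop(s,290,115,90,100,5),crop(t,335,160,70,100,5)]))
E
```

```text
19.5917
False [-0.1803  0.1285  0.2344]
w 65.30935707379453 29.98285621404648 [-1.7491 -0.4364  3.445 ] [-0.0001  0.      0.0001] 21.5333
w 65.1580451174334 [ 0.1843 -0.3907 -2.5842] 23.1167
[-0.0001  0.0008  0.0001] 24.6083 65.73390241586984
```

View pics/crop6.png

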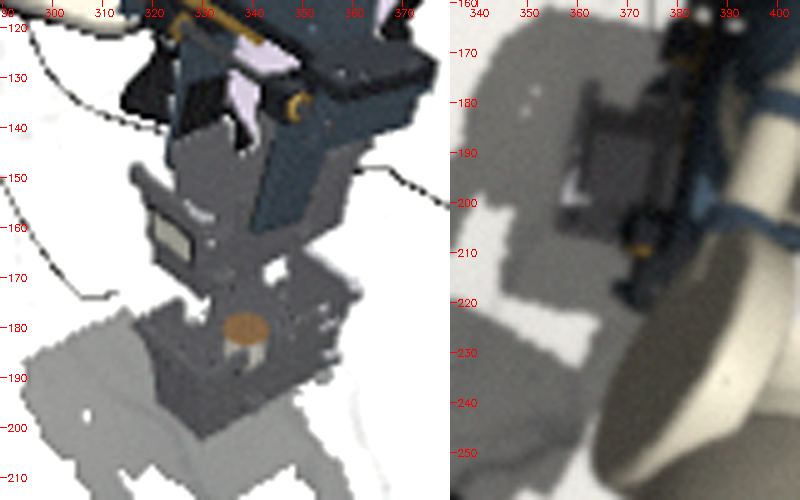

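```bash
cat >>h.py <<'E'
def proj(n,X):
    p=P[n];c=p["pose"][:3,:3].T@(np.array(X)-p["pose"][:3,3]);return np.array([p["cx"]+p["fx"]*c[0]/-c[2],p["cy"]-p["fy"]*c[1]/-c[2]])
E
python3 - <<'E'
from h import *
x=u(LA+180);y=np.cross([0,0,1],x);c=np.array([*LT,.188])
for n in P: print(n,"pred upper card-end far/near",*[proj(n,c+.065*x+s*.033*y) for s in(-1,1)],"lower left far/near",*[proj(n,np.array([*LT,.07])+.065*x+s*.033*y) for s in(-1,1)])
print("px per 5mm x",proj("scene",c+.07*x-.033*y)-proj("scene",c+.065*x-.033*y),proj("top",c+.07*x)-proj("top",c+.065*x))
s=cv2.imread("pics/s3.png");t=cv2.imread("pics/t3.png")
cv2.imwrite("pics/crop7.png",np.hstack([crop(s,308,140,33,50,12,5),crop(t,347,170,33,50,12,5)]))
E
```

```text
scene pred upper card-end far/near [315.543  147.2887] [330.8206 159.0264] lower left far/near [315.6501 178.7374] [329.7623 190.5935]
top pred upper card-end far/near [362.7586 175.1051] [357.5822 199.7806] lower left far/near [359.6011 182.4579] [354.8579 205.0243]
px per 5mm x [-1.4039  0.6906] [-1.8929 -0.4039]
```

View pics/crop7.png

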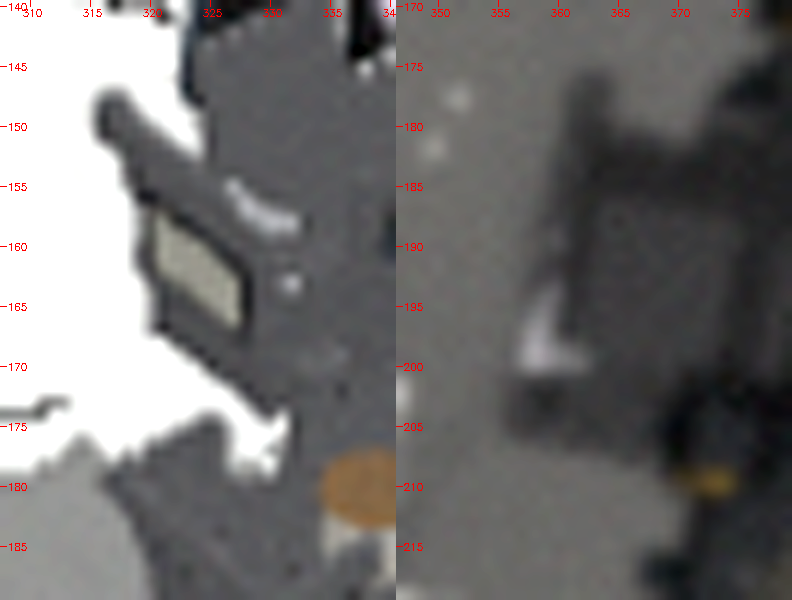

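The card end of the held tote shows at scene (315.3,147.2) and top (357,200). That's within about 1–2 mm of the prediction, slightly far along +x, so I'll lower it with a −1.5 mm correction.

```bash
python3 - <<'E'
from h import *
dx=-.0015
p,R=place_pose(dx,h=.02);ctrl.move_l(p,vel=.1,ori=R)
p,R=place_pose(dx,h=-.004)
hit=ctrl.move_l(p,vel=.03,contact_N=5)
print(hit,"h above seated",(ctrl.current_tool_pos()-place_pose(dx)[0]),ctrl.current_contact_force(),ctrl.current_t())
E
```

```text
True h above seated [-0.0001  0.0001 -0.0005] [-0.2286 -0.0257  3.4065] 25.9083
```

The tote seated at the expected height. I'll release it, check, then fetch the stamp.

```bash
python3 - <<'E'
from h import *
R=ctrl.current_eef_rot();p=ctrl.current_tool_pos()
ctrl.command_gripper(1.0)
ctrl.move_l(p-.12*R[:,2],vel=.15);print(ctrl.current_t())
st=np.array([.499,-.3555]);R=min((rot(DOWN,k*u(38.2)) for k in(1,-1)),key=lambda r:abs(ctrl.ik([*st,.18],r)[5]))
ctrl.goto([*st,.18],R);print(ctrl.current_q(),ctrl.current_t())
ctrl.command_gripper(.62)
s=ctrl.read_camera("scene");t=ctrl.read_camera("top")
cv2.imwrite("pics/s4.png",s);cv2.imwrite("pics/t4.png",t)
cv2.imwrite("pics/crop8.png",np.hstack([crop(s,290,90,130,120,5)[:,:650]]))
E
```

```text
27.4333
[-41.0029  29.2036  81.3286   0.0355  69.5144 -79.1488] 28.4833
```

View pics/crop8.png

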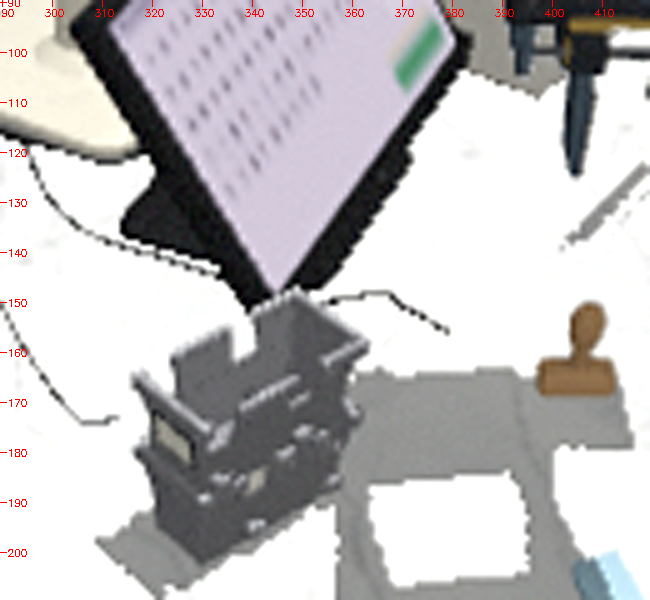

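The totes are stacked level: upper rim at (316–362, 148–178), card at (324,178). The stamp at (405,160) is untouched, with the gripper above it. Now the stamp.

```bash
python3 - <<'E'
from h import *
st=np.array([.499,-.3555])
print(ctrl.move_l([*st,.034],vel=.12,contact_N=8))
ctrl.command_gripper(0.0)
print(ctrl.current_grip_width()*91,ctrl.current_grasp_force())
f0=ctrl.current_tool_pos()
ctrl.move_l([*st,.25],vel=.15)
yd=ctrl.current_eef_rot()[:,1];k=np.sign(yd@u(LA+180));R=rot(DOWN,k*u(LA+180))
ctrl.goto([*LT,.25],R);ctrl.sleep(.2)
print(ctrl.current_q(),ctrl.current_grip_width()*91,ctrl.current_t())
s=ctrl.read_camera("scene");cv2.imwrite("pics/s5.png",s)
cv2.imwrite("pics/crop9.png",crop(s,295,70,90,120,5))
E
```

```text
False
22.3932397692404 30.000191652216017
[-16.7284  25.1204  76.7294  -0.0072  78.1511 -95.5933] 21.950172228657166 34.075
```

View pics/crop9.png

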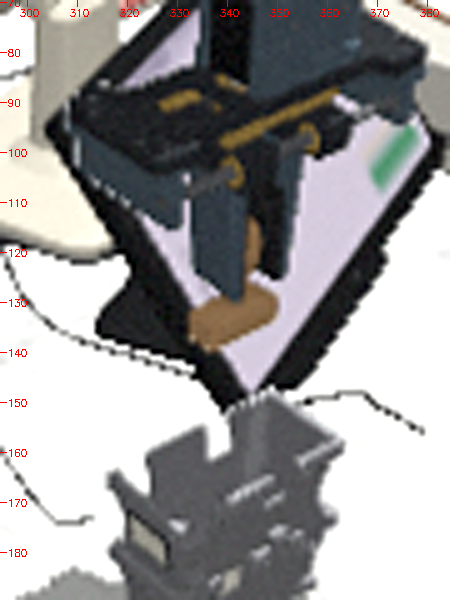

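The stamp is held upright by its knob at (342,118), with the base at (341,133) lined up with the tote's length. I'll lower it in.

```bash
python3 - <<'E'
from h import *
print(ctrl.move_l([*LT,.15],vel=.12,contact_N=6))
print(ctrl.move_l([*LT,.096],vel=.06,contact_N=5),ctrl.current_tool_pos(),ctrl.current_contact_force())
ctrl.command_gripper(.5)
ctrl.move_l([*LT,.27],vel=.15)
ctrl.goto([.38,-.3,.35],ctrl.current_eef_rot())
s=ctrl.read_camera("scene");t=ctrl.read_camera("top");print(ctrl.current_t())
cv2.imwrite("pics/s6.png",s);cv2.imwrite("pics/t6.png",t)
cv2.imwrite("pics/crop10.png",np.hstack([crop(s,300,135,80,80,5),crop(t,340,165,78,80,5)]))
E
```

```text
False
True [ 0.5969 -0.1155  0.0958] [-0.0321  2.5765  6.7863]
39.0833
```

View pics/crop10.png

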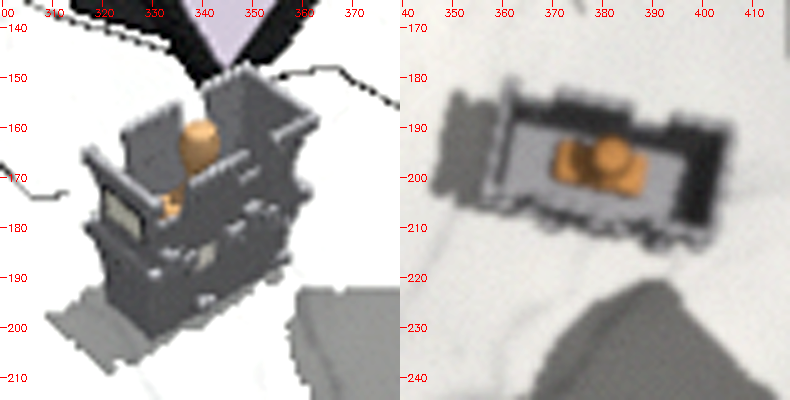

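The stamp stands in the upper tote at scene (339,163) and top (380,197). The stack is level and the robot is clear of it.

```bash
python3 -c "
from bench import ctrl
print(ctrl.sign_off(),ctrl.current_t())"
```

```text
the job is handed in; nothing more can be done
the job is handed in; nothing more can be done
```

I handed the job in at about 39 s of the 72 s allowed; the last pictures show the spool in the lower tote, the second tote stacked level on it turned end for end, and the stamp standing in the upper tote, but no verdict came back.

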